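# Build the accelerometer's damped stack in its mounting pan

## Task

Build up the sensor station in the round pan: set the three damper pucks flat in the pan, each on the spot of its own colour, then stand the black accelerometer squarely on the middle of the three dampers with its brass connector pointing to the white cable clip, and last lay the copper heat sink squarely on the middle of the accelerometer, fins up. Set the accelerometer and the heat sink down gently, without dropping them, and leave the alignment pin, the bubble level and the clamp collar where they are.

Things in the scene. Friction and masses are not known exactly. Their poses are not given: they have to be found in the camera images.
- pan: round aluminium pan bolted to the shelf, 100 mm inside, rim 4 mm thick, its top 12 mm over the shelf, inner floor 5 mm over it; flange 132 mm wide, 4 mm thick. 30 mm coloured spots on its floor, centres in its frame (x, y mm): orange (-25.5, 0), blue (12.75, 22.1), green (12.75, -22.1); dampers on them stand about 4 mm apart. Origin: centre of its underside; z up, -x towards the cable clip
- cable_clip: small white plastic cable clip, 12 x 28 mm and 12 mm high, fixed on the pan's flange 60 mm from the pan's centre on the pan's -x side, its top 16 mm above the shelf. Origin: centre of its underside, 4 mm above the shelf
- damper_orange: orange silicone damper puck, a disc 40 mm in diameter, 30 mm high, 3 mm bevel round its foot, a dark 10 mm dot (bore) in its top; about 50 g, firm. Starts flat on the shelf. Origin: centre of its underside; z up. It belongs on the pan's spot of its own colour, the one next to the cable clip
- damper_blue: blue silicone damper puck, a disc 40 mm in diameter, 30 mm high, 3 mm bevel round its foot, a dark 10 mm dot (bore) in its top; about 50 g, firm. Starts flat on the shelf. Origin: centre of its underside; z up. It belongs on the pan's spot of its own colour, on the pan's +x +y side
- damper_green: green silicone damper puck, a disc 40 mm in diameter, 30 mm high, 3 mm bevel round its foot, a dark 10 mm dot (bore) in its top; about 50 g, firm. Starts flat on the shelf. Origin: centre of its underside; z up. It belongs on the pan's spot of its own colour, on the pan's +x -y side
- accelerometer: matte black cube, 56 mm a side, 0.34 to 0.55 kg; a brass connector 16 mm thick, 28 mm above its underside, stands out 14 mm from its -x face; the white arrow on its top points that way. Starts upright. Origin: centre of its underside; z up. Grip across its plain y faces. Seated, its underside is 35 mm above the shelf (pan floor 5 + damper 30)
- heat_sink: copper heat sink, 50 x 50 mm, 26 mm high, about 0.32 kg: a 6 mm base with seven upright 3 mm fins along its x axis, the outer faces of the outermost at y = +-25 mm, flush with the base. Starts fins up on the shelf. Origin: centre of its underside; z up. Seated, its underside is 91 mm above the shelf
- alignment_pin: steel alignment pin standing on its head: head 28 mm in diameter and 12 mm high below, shank 12 mm in diameter above, 58 mm high in all; not part of the job. Origin: centre of its underside
- bubble_level: round aluminium bubble level, 44 mm in diameter, 13 mm high, with a yellow window; not part of the job. Origin: centre of its underside
- clamp_collar: dark steel clamp collar, a ring 48 mm outside, 26 mm bore, 16 mm high; not part of the job. Origin: centre of its underside
There are look-alikes about, which are no part of the job. Of the things that look like the heat_sink, the smaller one is meant. Leave any red look-alike of the accelerometer alone.

How it is judged:
By the outcome, as a careful person would: the job done as asked, in the order asked, and still so for the second after the job is handed in, with the robot touching nothing.
It also fails if it takes over 118 s, if anything falls off the work surface, if the arm or the gripper's body presses on something with over 40 N, if the wrist force passes 120 N, or if a joint passes its speed limit or range.

## Robot

A 6-joint arm with a two-finger parallel gripper is mounted at the origin on the work surface. World frame = base frame: x ahead of the robot, y to its left, z up, the work surface at z = 0. Lengths are in mm, angles in rad, forces in N, time in s.
With the tool pointing down it reaches from about 350 to 975 mm from the base axis. Payload 7.1 kg.
Tool frame: the origin (TCP) lies midway between the tips of the shut fingers; the grasp point (between the pads) lies 19 mm behind it (ctrl.grip_depth is the distance from the TCP to the grasp point, in mm); z points along the fingers, y is the line along which they close (so a half turn about z gives the same grasp; the last joint's range is limited). The gripper opens to 88 mm and grips with 3 to 60 N. Pads are 20 mm wide; open, the fingers measure 115 mm over their backs; the gripper's body (75 mm by 178 mm) begins 61 mm behind the grasp point.
Start: joints at [1.218, 0.423, 1.63, -0, 1.089, -0.019], TCP at [204.74, 590.497, 222.675] pointing down, gripper open.
Joint ranges: [-3, 3], [-0.9, 2.11], [0.09, 2.58], [-1.31, 4.45], [0.11, 2.69], [-2.54, 2.54]. Speed limits (rad/s): [2.39, 2.39, 3.01, 3.14, 3.14, 3.14].

## Interface

Orientations are given as a rotation vector (axis times angle).
In Python, from workcell import get_obs, vision, ctrl gives the robot as it stands.
- The arm moves only by the tool step_arm, never from a script. Its argument "plan" is a list of rows, each a list of 7 numbers: the opening, from -1 (shut) to 1 (fully open), then the shift along the tool's x, y, z as a fraction of full scale, then the turn, a rotation vector about the tool's x, y, z as a fraction of full scale. In form: [[fingers, dx, dy, dz, wx, wy, wz], ...]. A call has 1 to 20 rows; each row shifts and turns the commanded pose from where the row before left it, along the tool's axes as they then stand; what a row does not reach is not made up. Full scale, the value 1, is 50 mm for a shift and 0.12 rad for a turn. A row lasts 1/8 s, in which the tool goes at most 62.5 mm and 10.7 degrees, less where a joint would pass 70% of its speed; a pose out of reach is approached as far as the arm can. A call with a number of a shift or a turn outside -1 to 1 is refused whole. A call with a gripper value outside its range is refused whole. The fingers move at their own pace and stop on an object; the grip force is fixed at half the most. Time passes only in rows, so rows that do not move let the fingers close. It gives the time, the measured TCP pose, the force, the opening and the grip force at its end, in the units of the state.
- get_obs(): the state, without advancing time (a new reading comes with each control period).
- vision.get_image(name): name is "scene" or "top" or "wrist"; returns a dict with "pixels" (420x560x3 uint8, red, green, blue), "depth" (420x560 float32, mm along the optical axis (not along the pixel's ray), 0 where there is no reading), "fx", "fy", "cx", "cy" (pixels), "T" (4x4, takes a point from camera to world coordinates); the wrist camera has in their place "T_tool_cam" (4x4, takes a point from camera to tool coordinates, whose origin is the TCP and whose axes are the flange's). Camera axes: x right, y down, z forward; pixel columns grow to the right and rows downward; lengths in mm; the calibration is good to about 2 mm. A picture is of the moment at which its call begins: read the wrist's pose just before it.
- ctrl.close_job(): hands the job in; it is judged then, once.
The state is a dict: "t": time; "qpos": joint angles; "qvel": joint speeds; "joint_torque": joint torques, N m; "ee_pos": TCP position; "orientation": TCP orientation; "ft_force": force on the tool from outside, world axes, zero at the start; "moment": the same for the moment, N m; "width": finger opening in mm; "grasp_force": force on a finger pad.
Only numpy, scipy, OpenCV 4.12 (cv2) and the standard library are available. Lean on these libraries where they do the work, as an engineer would, in place of code of your own. Each camera call takes 0.05 s, during which the arm holds its last target. There are 200 camera calls.

## Working session

There is one attempt and no reset: what is moved stays moved. The work goes in short steps, Python scripts to look and compute and a tool call to move; the robot and the scene stay as the last step left them, time stands still between calls to the robot, and variables do not carry over. Pictures are saved under pics/ and viewed, at most 14 in all, crops included, and the job is handed in when it is done.

Besides the shell and the picture viewer there is one more tool, called as a command line: name --pt "numbers of a row" for each row, then --argument value for the rest. step_arm: Moves the arm, as the interface text tells. Its arguments: {"type":"object","properties":{"plan":{"type":"array","items":{"type":"array","items":{"type":"number","minimum":-1,"maximum":1}}}},"required":["plan"]}

```bash
mkdir -p pics; ls; cat > h.py <<'E'
import numpy as np,cv2
from workcell import get_obs,vision,ctrl
from scipy.spatial.transform import Rotation as R
def grab(n):
    o=get_obs();im=vision.get_image(n)
    if 'T' not in im:
        T=np.eye(4);T[:3,:3]=R.from_rotvec(o['orientation']).as_matrix();T[:3,3]=o['ee_pos'];im['T']=T@im['T_tool_cam']
    return im
def save(im,f,crop=None,s=1):
    p=im['pixels'][:,:,::-1]
    if crop: x0,y0,x1,y1=crop;p=p[y0:y1,x0:x1]
    cv2.imwrite(f,cv2.resize(p,None,fx=s,fy=s,interpolation=cv2.INTER_CUBIC))
def cloud(im):
    d=im['depth'];v,u=np.indices(d.shape)
    P=np.stack([(u-im['cx'])/im['fx']*d,(v-im['cy'])/im['fy']*d,d],-1)
    return P@im['T'][:3,:3].T+im['T'][:3,3]
def px(im,u,v,z):
    r=im['T'][:3,:3]@np.array([(u-im['cx'])/im['fx'],(v-im['cy'])/im['fy'],1]);o=im['T'][:3,3]
    return o+r*(z-o[2])/r[2]
E
python3 - <<'E'
from h import *
import pickle
o=get_obs();print(o)
for n in('scene','top'):
    im=grab(n);save(im,f'pics/{n}.png',s=1.4);pickle.dump(im,open(n+'.pkl','wb'));print(n,im['fx'],im['T'])
E
```

```text
pics
{'t': 0.0, 'qpos': array([ 1.21797495e+00,  4.23832445e-01,  1.63069599e+00,  2.73369544e-05,
        1.08861865e+00, -1.90112477e-02]), 'qvel': array([ 0.00103427,  0.00074953,  0.00013184, -0.0017814 ,  0.00072149,
       -0.00020419]), 'joint_torque': array([ 1.88624887e-03, -5.44644570e+01, -2.73655701e+01,  6.44232729e-02,
        2.28696002e-02, -1.10662854e-04]), 'ee_pos': array([204.55717214, 589.97590607, 221.90459741]), 'orientation': array([-5.21884447e-01, -3.09762498e+00,  2.39236034e-03]), 'ft_force': array([-0.59955506, -0.49514646, -0.32954213]), 'moment': array([-0.0364402 ,  0.00490501,  0.02463409]), 'grasp_force': 0.0, 'width': 87.94329789995147}
scene 539.546300807393 [[ 1.20639532e-01  8.26030494e-01 -5.50563099e-01  1.34825866e+03]
 [ 9.92632593e-01 -1.06665857e-01  5.74711246e-02 -9.09469473e+01]
 [-1.12533833e-02 -5.53440166e-01 -8.32812910e-01  1.34536597e+03]
 [ 0.00000000e+00  0.00000000e+00  0.00000000e+00  1.00000000e+00]]
top 395.32559215592784 [[-2.72185015e-02 -9.99219881e-01  2.86143757e-02  4.26084170e+02]
 [-9.99263963e-01  2.64233440e-02 -2.78089933e-02  1.67558380e+01]
 [ 2.70312115e-02 -2.93502336e-02 -9.99203622e-01  9.23258709e+02]
 [ 0.00000000e+00  0.00000000e+00  0.00000000e+00  1.00000000e+00]]
```

View pics/scene.png

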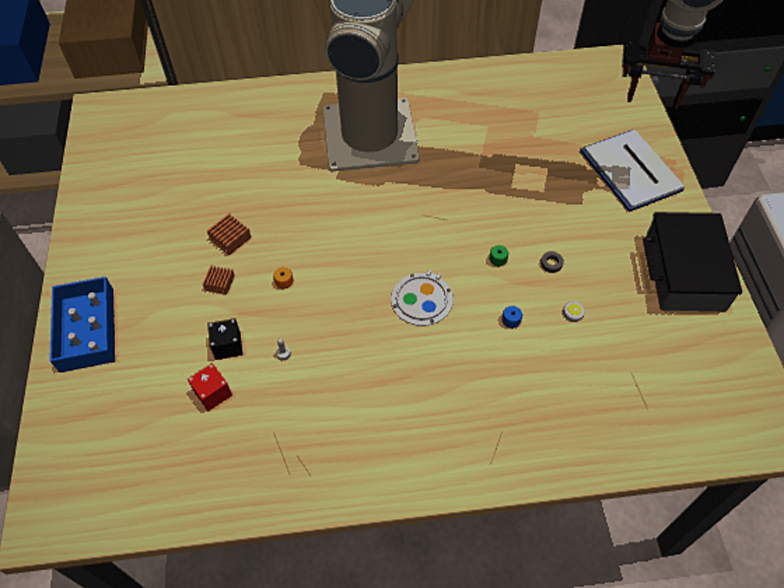

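View pics/top.png

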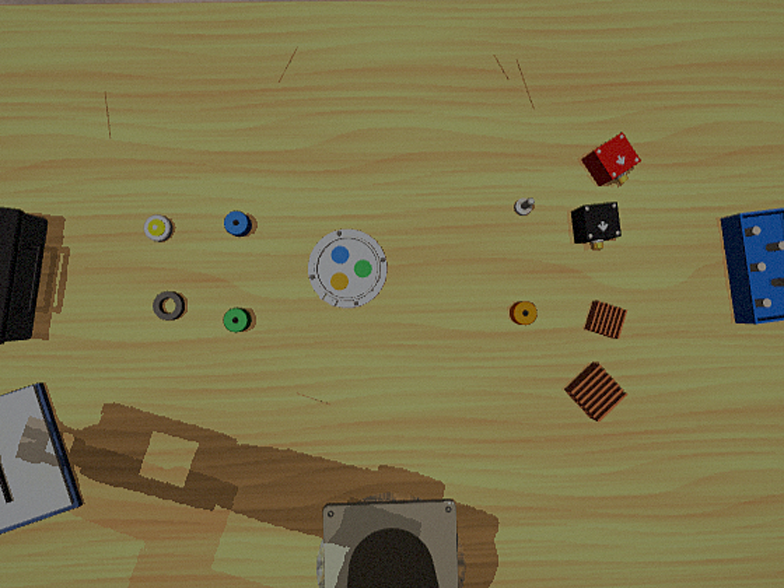

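The top view (784x588) shows two heat sinks, at (606,319) and (596,391); the one at (606,319) is smaller, so it is the one meant. There are two cubes, black at (597,223) and red at (612,158); the black one is meant. The dampers are at orange (524,313), blue (237,223) and green (236,320), the pan is at (348,268), and the clip is on its lower-left at about (330,298). I'll confirm with enlarged crops and measure.

```bash
python3 - <<'E'
from h import *
import pickle
im=pickle.load(open('top.pkl','rb'))
a=im['pixels'][130:310,355:465,::-1];b=im['pixels'][155:225,210:290,::-1]
a=cv2.resize(a,None,fx=3.3,fy=3.3,interpolation=cv2.INTER_CUBIC);b=cv2.resize(b,None,fx=5,fy=5,interpolation=cv2.INTER_CUBIC)
c=np.zeros((600,800,3),np.uint8);c[:594,:363]=a[:594,:363];c[:350,380:780]=b;cv2.imwrite('pics/crop.png',c)
P=cloud(im);hsv=cv2.cvtColor(im['pixels'],cv2.COLOR_RGB2HSV)
def blob(name,c,r,zlo,zhi):
    m=np.zeros(P.shape[:2],bool);x,y=c;m[y-r:y+r,x-r:x+r]=1
    m&=(P[...,2]>zlo)&(P[...,2]<zhi)
    q=P[m];(cx,cy),(w,h),an=cv2.minAreaRect(q[:,:2].astype(np.float32))
    print(name,m.sum(),q.mean(0).round(1),'rect',round(cx,1),round(cy,1),round(w,1),round(h,1),round(an,1))
blob('blue',(169,160),16,24,36);blob('green',(169,229),16,24,36);blob('orange',(374,224),16,24,36)
blob('acc',(427,160),26,50,62);blob('sink',(433,228),22,20,32);blob('big',(425,280),32,20,45)
blob('pin',(375,148),10,50,64);blob('level',(112,162),16,8,18);blob('collar',(120,218),16,10,22);blob('pan',(248,191),30,2.5,20)
H=hsv
for n,lo,hi in(('sblue',95,125),('sgreen',45,85),('sorange',10,24)):
    m=(H[...,0]>=lo)&(H[...,0]<=hi)&(H[...,1]>120);m2=np.zeros_like(m);m2[172:210,228:270]=m[172:210,228:270]
    v,u=np.nonzero(m2);print(n,len(u),u.mean().round(1),v.mean().round(1),px(im,u.mean(),v.mean(),5).round(1))
E
```

```text
blue 250 [570.7 234.2  30.5] rect 571.2 234.6 38.0 38.7 23.5
green 247 [414.9 238.1  30.4] rect 414.8 238.0 37.8 35.9 88.6
orange 238 [ 413.1 -227.3   30.6] rect 413.3 -228.6 39.7 36.4 88.5
acc 652 [ 556.4 -347.5   56.6] rect 556.7 -348.6 55.9 57.1 4.8
sink 381 [ 398.  -365.7   25.2] rect 397.9 -366.0 52.1 49.9 71.9
big 877 [ 280.7 -342.5   30.7] rect 280.9 -342.8 67.8 67.0 41.3
pin 26 [ 590.1 -235.6   56.9] rect 590.7 -236.3 9.9 10.3 74.2
level 295 [568.4 366.7  13.8] rect 568.7 366.9 42.4 41.7 44.2
collar 270 [440.9 350.7  16.3] rect 440.9 351.1 46.5 45.8 36.9
pan 2587 [494.6  59.4   6.4] rect 496.9 59.9 137.4 137.8 88.4
sblue 120 242.5 181.5 [517.7  70.8   5. ]
sgreen 119 258.7 191.5 [493.5  33.8   5. ]
sorange 126 242.2 200.3 [474.   72.6   5. ]
```

View pics/crop.png

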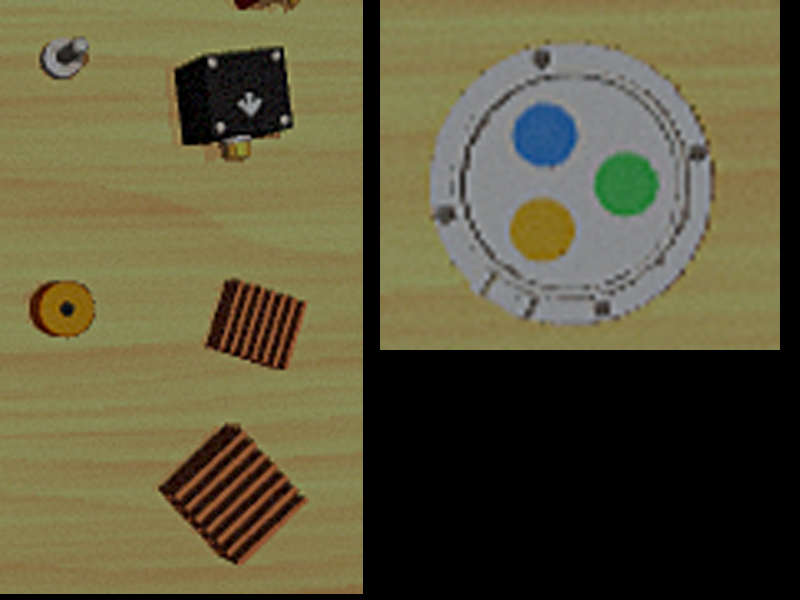

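The crop confirms the targets. The small heat sink is at crop (256,325), with the larger one at (235,495). The black cube is at (235,95) with its connector towards the robot. On the pan, orange is at (543,230), blue (545,134) and green (626,184), with the clip at (510,293). That gives a pan centre of about (495,59) and a yaw of about -32.6°.

```bash
cat >> h.py <<'E'
def go(x,y,z,psi=None,tilt=True):
    "turn units about tool z, then shift units in the turned tool axes; psi=world angle (deg) of tool y (mod 180)"
    o=get_obs();M=R.from_rotvec(o['orientation']).as_matrix();p=o['ee_pos']
    cur=np.degrees(np.arctan2(M[1,1],M[0,1]));d=0
    if psi is not None: d=(psi-cur+90)%180-90
    Ry=R.from_rotvec([0,0,np.radians(-d)]).as_matrix();s=(M@Ry).T@(np.array([x,y,z])-p)/50
    print('t',round(o['t'],2),'pos',p.round(1),'psi',cur.round(1),'tiltz',M[:,2].round(3),'q6',o['qpos'][5].round(2),'w',round(o['width'],1),'F',o['ft_force'].round(1))
    print(' TURN',round(np.radians(-d)/.12,2),'alt',round(np.radians(-d+180*np.sign(d))/.12,2),'SHIFT',s.round(3))
E
python3 -c "
from h import *
go(415,238,200,-2.6)"
```

```text
t 0.1 pos [204.6 590.1 222. ] psi 70.9 tiltz [-0.    -0.001 -1.   ] q6 -0.02 w 87.7 F [ 0.6  0.4 -0.2]
 TURN 10.69 alt -15.49 SHIFT [-6.842  4.524  0.447]
```

step_arm --pt "1 0 0 0 0 0 0.972" --pt "1 0 0 0 0 0 0.972" --pt "1 0 0 0 0 0 0.972" --pt "1 0 0 0 0 0 0.972" --pt "1 0 0 0 0 0 0.972" --pt "1 0 0 0 0 0 0.972" --pt "1 0 0 0 0 0 0.972" --pt "1 0 0 0 0 0 0.972" --pt "1 0 0 0 0 0 0.972" --pt "1 0 0 0 0 0 0.972" --pt "1 0 0 0 0 0 0.972" --pt "1 -0.76 0.503 0.05 0 0 0" --pt "1 -0.76 0.503 0.05 0 0 0" --pt "1 -0.76 0.503 0.05 0 0 0" --pt "1 -0.76 0.503 0.05 0 0 0" --pt "1 -0.76 0.503 0.05 0 0 0" --pt "1 -0.76 0.503 0.05 0 0 0" --pt "1 -0.76 0.503 0.05 0 0 0" --pt "1 -0.76 0.503 0.05 0 0 0" --pt "1 -0.76 0.503 0.05 0 0 0"

```text
t: 2.6
ee_pos: [415.5, 237.0, 200.0]
orientation: [-2.272, -2.17, 0.0]
ft_force: [-0.2, 0.4, -0.4]
width: 87.8
grasp_force: 0.0
```

```bash
python3 - <<'E'
from h import *
im=grab('wrist');save(im,'pics/w1.png');print(im['fx'],im['T'].round(3))
go(415,238,12,-2.6)
P=cloud(im);h=cv2.cvtColor(im['pixels'],cv2.COLOR_RGB2HSV)
m=(P[...,2]>25)&(P[...,2]<36)&(h[...,0]>45)&(h[...,0]<85)&(h[...,1]>100)
q=P[m];print(len(q),q.mean(0),cv2.minEnclosingCircle(q[:,:2].astype(np.float32)))
E
```

```text
330.30343913844945 [[ 9.99000e-01 -4.40000e-02 -1.40000e-02  4.18236e+02]
 [-4.60000e-02 -9.60000e-01 -2.76000e-01  3.13035e+02]
 [-1.00000e-03  2.76000e-01 -9.61000e-01  3.61887e+02]
 [ 0.00000e+00  0.00000e+00  0.00000e+00  1.00000e+00]]
t 2.65 pos [417.2 233.7 199.7] psi -2.7 tiltz [ 0.    -0.002 -1.   ] q6 0.54 w 87.6 F [-0.5 -1.9  0.5]
 TURN -0.01 alt 26.17 SHIFT [ 0.091 -0.049  3.753]
1006 [413.50688137 240.64914475  29.60531346] ((413.4808654785156, 239.72372436523438), 19.68983268737793)
```

View pics/w1.png

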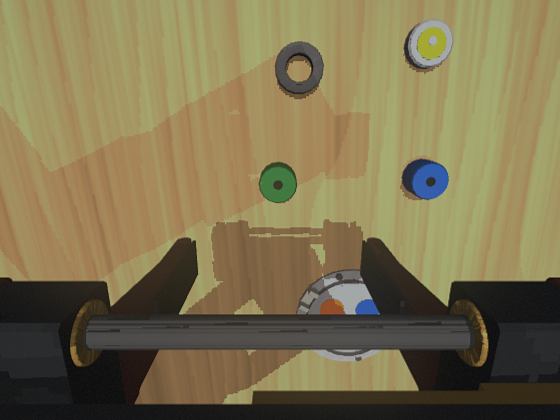

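The wrist view shows the green damper at (278,183) between the open fingers' plane, the pan at (345,310), and the blue damper at (425,180). The arm was still settling, so I'll descend part way, settle and measure again.

step_arm --pt "1 0 0 0.5 0 0 0" --pt "1 0 0 0.5 0 0 0" --pt "1 0 0 0.5 0 0 0" --pt "1 0 0 0.5 0 0 0" --pt "1 0 0 0 0 0 0" --pt "1 0 0 0 0 0 0" --pt "1 0 0 0 0 0 0"

```text
t: 3.52
ee_pos: [415.8, 238.8, 101.1]
orientation: [2.272, 2.169, 0.003]
ft_force: [-0.2, -0.1, 0.2]
width: 88.0
grasp_force: 0.0
```

```bash
cat >> h.py <<'E'
H={'green':(45,85),'blue':(95,125),'orange':(8,24)}
def damper(c,z=30,n='wrist',im=None,smin=100,win=None,lo=-5,hi=6):
    im=im or grab(n);P=cloud(im);h=cv2.cvtColor(im['pixels'],cv2.COLOR_RGB2HSV)
    m=(P[...,2]>z+lo)&(P[...,2]<z+hi)&(h[...,0]>H[c][0])&(h[...,0]<H[c][1])&(h[...,1]>smin)
    if win is not None: m&=np.hypot(P[...,0]-win[0],P[...,1]-win[1])<win[2]
    nb,lab,st,ce=cv2.connectedComponentsWithStats(m.astype(np.uint8));k=1+np.argmax(st[1:,4]);m=lab==k
    v,u=np.nonzero(m);hull=cv2.convexHull(np.stack([u,v],1).astype(np.int32))
    Q=np.array([px(im,a,b,z) for a,b in hull[:,0]])[:,:2].astype(np.float32)
    e=cv2.fitEllipse(Q);print(c,st[k,4],'ell',np.round(e[0],1),np.round(e[1],1),'depthmean',P[m].mean(0).round(1));return np.array(e[0])
E
python3 - <<'E'
from h import *
im=grab('wrist');p=damper('green',im=im);go(*p,12,-2.6);print(im['T'][:3,3])
E
```

```text
green 1862 ell [413.6 240.5] [37.5 39.1] depthmean [413.6 240.7  29.7]
t 3.58 pos [415.7 238.8 101.1] psi -2.6 tiltz [ 0.002  0.001 -1.   ] q6 0.54 w 87.9 F [ 0.2  0.9 -0.3]
 TURN -0.01 alt 26.17 SHIFT [ 0.03  -0.046  1.783]
[418.15882546 314.62852746 263.13855249]
```

step_arm --pt "1 0.03 -0.046 0.446 0 0 0" --pt "1 0 0 0.446 0 0 0" --pt "1 0 0 0.446 0 0 0" --pt "1 0 0 0.446 0 0 0" --pt "1 0 0 0 0 0 0" --pt "-1 0 0 0 0 0 0" --pt "-1 0 0 0 0 0 0" --pt "-1 0 0 0 0 0 0" --pt "-1 0 0 0 0 0 0" --pt "-1 0 0 0 0 0 0" --pt "-1 0 0 0 0 0 0"

```text
t: 4.95
ee_pos: [413.0, 240.1, 11.1]
orientation: [2.272, 2.17, 0.0]
ft_force: [-0.9, -0.1, 2.7]
width: 39.2
grasp_force: 30.0
```

```bash
python3 - <<'E'
from h import *
im=grab('wrist');go(495,59,150);damper('green',im=im);damper('green',n='top');save(im,'pics/w2.png')
E
```

```text
t 5.0 pos [413.  240.1  11.1] psi -2.6 tiltz [ 0.  0. -1.] q6 0.55 w 39.3 F [ 0.4 -0.6  3.5]
 TURN 0.0 alt 0.0 SHIFT [-3.542  1.806 -2.778]
green 4378 ell [412.1 241.4] [38.2 39.9] depthmean [412.1 241.8  29.6]
green 58 ell [411.9 225.7] [13.2 31. ] depthmean [412.2 225.5  29.8]
```

step_arm --pt "-1 0 0 -0.4 0 0 0" --pt "-1 0 0 -0.6 0 0 0" --pt "-1 0 0 -0.8 0 0 0" --pt "-1 -0.8 0.27 -0.2 0 0 0" --pt "-1 -0.8 0.27 0 0 0 0" --pt "-1 -0.8 0.27 0 0 0 0" --pt "-1 -0.8 0.27 0 0 0 0" --pt "-1 -0.8 0.27 0 0 0 0" --pt "-1 -0.8 0.27 0 0 0 0" --pt "-1 0 0 0 0 0 0" --pt "-1 0 0 0 0 0 0" --pt "-1 0 0 0 0 0 0"

```text
t: 6.55
ee_pos: [482.2, -2.5, 110.8]
orientation: [-2.27, -2.171, 0.001]
ft_force: [0.0, -0.3, -0.4]
width: 39.0
grasp_force: 30.0
```

```bash
cat >> h.py <<'E'
def spot(c,im,win=(495,59,48)): return damper(c,5,im=im,win=win)
def fitpan(s):
    "s: dict colour->xy. returns centre,yaw deg"
    ref={'orange':(-25.5,0),'blue':(12.75,22.1),'green':(12.75,-22.1)}
    A=np.array([ref[k] for k in s]);B=np.array([s[k] for k in s]);a=A-A.mean(0);b=B-B.mean(0)
    th=np.arctan2((a[:,0]*b[:,1]-a[:,1]*b[:,0]).sum(),(a*b).sum());c,sn=np.cos(th),np.sin(th)
    M=np.array([[c,-sn],[sn,c]]);ctr=B.mean(0)-M@A.mean(0);print('pan',ctr.round(1),np.degrees(th).round(2),'res',(B-ctr-A@M.T).round(1).tolist())
    for k in ref: print(k,(ctr+M@np.array(ref[k])).round(1))
    return ctr,M
E
python3 - <<'E'
from h import *
im=grab('wrist');save(im,'pics/w3.png');go(507,35,60)
print('held');p=get_obs()['ee_pos'];damper('green',z=p[2]+18.5,im=im,win=(p[0],p[1],30))
s={c:spot(c,im) for c in H};fitpan(s)
E
```

```text
t 6.6 pos [482.3  -2.5 110.9] psi -2.6 tiltz [-0.  0. -1.] q6 0.01 w 39.5 F [-0.3  0.9 -0.3]
 TURN 0.0 alt 0.0 SHIFT [0.77  0.46  1.018]
held
green 4312 ell [481.3  -1.3] [38.3 39.9] depthmean [481.3  -0.9 129.3]
green 1003 ell [492.5  33.8] [28.8 28.9] depthmean [492.5  34.    5.2]
blue 1173 ell [516.4  70.8] [29.4 29.4] depthmean [516.4  71.1   5.2]
orange 1173 ell [472.3  73.1] [29.3 29.6] depthmean [472.3  73.3   5.2]
pan [493.7  59.2] -32.8 res [[0.1, 0.0], [-0.0, -0.1], [-0.0, 0.0]]
orange [472.3  73. ]
blue [516.4  70.9]
green [492.5  33.8]
```

View pics/w3.png

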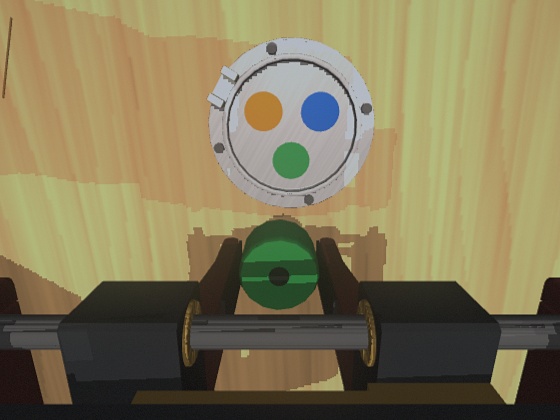

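The wrist view shows the pan clearly, with orange at (263,111), blue (320,111), green (291,160) and the clip at (223,88). The held damper is upright at (280,270). Next I'll place green at a TCP of (493.4, 32.7).

```bash
python3 -c "
from h import *
go(493.4,32.7,17)"
```

```text
t 6.6 pos [482.3  -2.5 110.9] psi -2.6 tiltz [-0.  0. -1.] q6 0.01 w 39.5 F [-0.3  0.9 -0.3]
 TURN 0.0 alt 0.0 SHIFT [0.712 0.191 1.878]
```

step_arm --pt "-1 0.356 0.096 0 0 0 0" --pt "-1 0.356 0.095 0 0 0 0" --pt "-1 0 0 0.5 0 0 0" --pt "-1 0 0 0.5 0 0 0" --pt "-1 0 0 0.4 0 0 0" --pt "-1 0 0 0.3 0 0 0" --pt "-1 0 0 0.1 0 0 0" --pt "-1 0 0 0.08 0 0 0" --pt "-1 0 0 0 0 0 0" --pt "-1 0 0 0 0 0 0"

```text
t: 7.85
ee_pos: [494.3, 31.6, 17.4]
orientation: [2.272, 2.169, 0.001]
ft_force: [-0.5, -0.2, -0.3]
width: 39.3
grasp_force: 30.0
```

```bash
python3 -c "
from h import *
go(493.4,32.7,16.5)
damper('green',z=35)"
```

```text
t 7.85 pos [494.3  31.6  17.4] psi -2.7 tiltz [ 0.001  0.    -1.   ] q6 0.09 w 39.3 F [-0.5 -0.2 -0.3]
 TURN 0.0 alt 0.0 SHIFT [ 0.02  -0.019  0.019]
green 4084 ell [493.3  31.6] [37.8 39. ] depthmean [493.4  32.6  36. ]
```

step_arm --pt "-1 0.02 -0.019 0.015 0 0 0" --pt "-1 0 0 0.01 0 0 0" --pt "-1 0 0 0 0 0 0" --pt "0.2 0 0 0 0 0 0" --pt "0.5 0 0 0 0 0 0" --pt "1 0 0 0 0 0 0" --pt "1 0 0 0 0 0 0" --pt "1 0 0 -0.5 0 0 0" --pt "1 0 0 -0.8 0 0 0" --pt "1 0 0 -0.5 0 0 0" --pt "1 0 0 0 0 0 0" --pt "1 0 0 0 0 0 0"

```text
t: 9.4
ee_pos: [492.5, 32.7, 105.1]
orientation: [-2.272, -2.169, 0.001]
ft_force: [0.3, -0.1, -0.8]
width: 87.7
grasp_force: 0.0
```

```bash
python3 -c "
from h import *
im=grab('wrist');damper('green',z=35,im=im)
go(571,236,105,117.2)"
```

```text
green 1728 ell [491.9  32.6] [36.7 37.1] depthmean [491.9  32.8  34.8]
t 9.45 pos [492.3  32.7 104.8] psi -2.6 tiltz [-0.002 -0.    -1.   ] q6 0.09 w 87.9 F [0.  0.  0.5]
 TURN 8.75 alt -17.43 SHIFT [ 3.259 -2.896 -0.007]
```

step_arm --pt "1 0 0 0 0 0 0.972" --pt "1 0 0 0 0 0 0.972" --pt "1 0 0 0 0 0 0.972" --pt "1 0 0 0 0 0 0.972" --pt "1 0 0 0 0 0 0.972" --pt "1 0 0 0 0 0 0.972" --pt "1 0 0 0 0 0 0.972" --pt "1 0 0 0 0 0 0.972" --pt "1 0 0 0 0 0 0.974" --pt "1 0.65 -0.58 0 0 0 0" --pt "1 0.65 -0.58 0 0 0 0" --pt "1 0.65 -0.58 0 0 0 0" --pt "1 0.65 -0.58 0 0 0 0" --pt "1 0.65 -0.58 0 0 0 0" --pt "1 0 0 0 0 0 0" --pt "1 0 0 0 0 0 0" --pt "1 0 0 0 0 0 0"

```text
t: 11.58
ee_pos: [570.4, 234.7, 105.0]
orientation: [3.053, 0.737, -0.003]
ft_force: [-0.2, -0.3, 0.8]
width: 87.9
grasp_force: 0.0
```

```bash
python3 -c "
from h import *
p=damper('blue');go(*p,12,117.2)"
```

```text
blue 1488 ell [570.6 235.7] [36.  37.9] depthmean [571.  234.5  29.8]
t 11.62 pos [570.7 234.7 105.3] psi -62.9 tiltz [-0.001 -0.001 -1.   ] q6 1.47 w 87.8 F [-0.4  0.2 -0.5]
 TURN -0.01 alt 26.17 SHIFT [ 0.011 -0.019  1.867]
```

step_arm --pt "1 0.011 -0.019 0.467 0 0 0" --pt "1 0 0 0.467 0 0 0" --pt "1 0 0 0.467 0 0 0" --pt "1 0 0 0.467 0 0 0" --pt "1 0 0 0 0 0 0" --pt "-1 0 0 0 0 0 0" --pt "-1 0 0 0 0 0 0" --pt "-1 0 0 0 0 0 0" --pt "-1 0 0 0 0 0 0" --pt "-1 0 0 0 0 0 0"

```text
t: 12.88
ee_pos: [571.4, 237.1, 12.5]
orientation: [3.053, 0.739, 0.0]
ft_force: [-0.9, -0.4, 0.4]
width: 41.0
grasp_force: 0.2
```

step_arm --pt "-1 0 0 -0.4 0 0 0" --pt "-1 0 0 -0.7 0 0 0" --pt "-1 0 0 -0.7 0 0 0" --pt "-1 0 0 -0.2 0 0 0" --pt "-1 -0.707 0.408 0 0 0 0" --pt "-1 -0.707 0.408 0 0 0 0" --pt "-1 -0.707 0.408 0 0 0 0" --pt "-1 -0.707 0.408 0 0 0 0" --pt "-1 -0.707 0.408 0 0 0 0" --pt "-1 -0.707 0.408 0 0 0 0" --pt "-1 0 0 0 0 0 0" --pt "-1 0 0 0 0 0 0" --pt "-1 0 0 0 0 0 0"

```text
t: 14.5
ee_pos: [439.4, 31.9, 112.4]
orientation: [3.053, 0.74, 0.001]
ft_force: [-0.1, 0.2, -0.4]
width: 39.0
grasp_force: 30.0
```

```bash
python3 - <<'E'
from h import *
im=grab('wrist')
p=get_obs()['ee_pos'];h=damper('blue',z=p[2]+18.5,im=im,win=(p[0],p[1],30))
s={c:spot(c,im) for c in('blue','orange')};fitpan(s);damper('green',z=35,im=im,win=(494,34,40))
print(p, 'tcp target',p[:2]+s['blue']-h);go(*(p[:2]+s['blue']-h),16.8,117.2)
E
```

```text
blue 4059 ell [439.7  32.4] [36.6 39. ] depthmean [439.4  32.3 129.4]
blue 1209 ell [516.3  70.9] [29.4 29.6] depthmean [516.5  70.9   5.2]
orange 1067 ell [472.2  73.1] [29.4 29.5] depthmean [472.4  73.2   5.2]
pan [493.6  59.2] -32.9 res [[0.0, -0.0], [-0.0, 0.0]]
orange [472.2  73.1]
blue [516.3  70.9]
green [492.3  33.7]
green 2086 ell [492.3  32.7] [37.8 38.9] depthmean [492.5  32.9  34.7]
[439.30004047  31.91605564 112.31157508] tcp target [515.98171162  70.40222736]
t 14.55 pos [439.3  31.9 112.3] psi -62.7 tiltz [ 0.  0. -1.] q6 1.14 w 39.1 F [ 0.5 -0.1 -0.2]
 TURN 0.01 alt -26.17 SHIFT [1.715 0.016 1.911]
```

step_arm --pt "-1 0.572 0.005 0 0 0 0" --pt "-1 0.572 0.005 0 0 0 0" --pt "-1 0.571 0.005 0 0 0 0" --pt "-1 0 0 0.5 0 0 0" --pt "-1 0 0 0.5 0 0 0" --pt "-1 0 0 0.4 0 0 0" --pt "-1 0 0 0.3 0 0 0" --pt "-1 0 0 0.1 0 0 0" --pt "-1 0 0 0.07 0 0 0" --pt "-1 0 0 0 0 0 0" --pt "-1 0 0 0 0 0 0"

```text
t: 15.92
ee_pos: [515.6, 69.8, 19.3]
orientation: [3.053, 0.739, 0.001]
ft_force: [-0.1, 0.2, -1.2]
width: 39.1
grasp_force: 30.0
```

```bash
python3 -c "
from h import *
go(516,70.4,17.5,117.2)"
```

```text
t 15.93 pos [515.6  69.8  19.3] psi -62.8 tiltz [ 0.001  0.    -1.   ] q6 1.21 w 39.1 F [-0.1  0.2 -1.2]
 TURN -0.0 alt 26.18 SHIFT [ 0.012 -0.007  0.037]
```

step_arm --pt "-1 0.012 -0.007 0.02 0 0 0" --pt "-1 0 0 0.012 0 0 0" --pt "-1 0 0 0 0 0 0" --pt "0.2 0 0 0 0 0 0" --pt "0.5 0 0 0 0 0 0" --pt "1 0 0 0 0 0 0" --pt "1 0 0 0 0 0 0" --pt "1 0 0 -0.5 0 0 0" --pt "1 0 0 -0.8 0 0 0" --pt "1 0 0 -0.5 0 0 0" --pt "1 0 0 0 0 0 0" --pt "1 0 0 0 0 0 0"

```text
t: 17.42
ee_pos: [515.0, 70.3, 106.5]
orientation: [-3.053, -0.739, 0.002]
ft_force: [-0.4, -0.8, -1.0]
width: 87.5
grasp_force: 0.0
```

```bash
python3 -c "
from h import *
im=grab('wrist');damper('blue',z=35,im=im);damper('green',z=35,im=im,win=(494,34,40))
go(413,-227,105,-122.8)"
```

```text
blue 1777 ell [514.9  70.7] [37.  38.5] depthmean [515.1  70.7  34.8]
green 1480 ell [492.3  32.3] [36.4 37.1] depthmean [492.5  32.4  34.8]
t 17.48 pos [514.8  70.3 106.1] psi -62.8 tiltz [-0.002 -0.    -1.   ] q6 1.21 w 87.7 F [-1.2 -0.4  0.1]
 TURN 8.73 alt -17.45 SHIFT [1.509 6.101 0.028]
```

step_arm --pt "1 0 0 0 0 0 0.97" --pt "1 0 0 0 0 0 0.97" --pt "1 0 0 0 0 0 0.97" --pt "1 0 0 0 0 0 0.97" --pt "1 0 0 0 0 0 0.97" --pt "1 0 0 0 0 0 0.97" --pt "1 0 0 0 0 0 0.97" --pt "1 0 0 0 0 0 0.97" --pt "1 0 0 0 0 0 0.97" --pt "1 0.189 0.763 0 0 0 0" --pt "1 0.189 0.763 0 0 0 0" --pt "1 0.189 0.763 0 0 0 0" --pt "1 0.189 0.763 0 0 0 0" --pt "1 0.189 0.763 0 0 0 0" --pt "1 0.189 0.763 0 0 0 0" --pt "1 0.189 0.763 0 0 0 0" --pt "1 0.189 0.763 0 0 0 0" --pt "1 0 0 0 0 0 0" --pt "1 0 0 0 0 0 0" --pt "1 0 0 0 0 0 0"

```text
t: 19.98
ee_pos: [413.7, -226.0, 106.8]
orientation: [-3.014, 0.885, 0.002]
ft_force: [0.3, 0.4, 0.1]
width: 87.8
grasp_force: 0.0
```

```bash
python3 -c "
from h import *
p=damper('orange',win=(413,-227,60));go(*p,12,-122.8)"
```

```text
orange 1957 ell [ 412.9 -229. ] [38.9 39.5] depthmean [ 413.2 -229.2   29.6]
t 20.02 pos [ 413.9 -226.1  106.9] psi -122.7 tiltz [-0.001  0.    -1.   ] q6 1.62 w 87.8 F [-0.6 -0.9 -0.6]
 TURN 0.01 alt -26.17 SHIFT [0.018 0.06  1.899]
```

step_arm --pt "1 0.018 0.06 0.475 0 0 0" --pt "1 0 0 0.475 0 0 0" --pt "1 0 0 0.475 0 0 0" --pt "1 0 0 0.475 0 0 0" --pt "1 0 0 0 0 0 0" --pt "-1 0 0 0 0 0 0" --pt "-1 0 0 0 0 0 0" --pt "-1 0 0 0 0 0 0" --pt "-1 0 0 0 0 0 0" --pt "-1 0 0 0 0 0 0" --pt "-1 0 0 0 0 0 0" --pt "-1 0 0 0 0 0 0"

```text
t: 21.52
ee_pos: [412.9, -230.2, 12.4]
orientation: [3.014, -0.888, 0.0]
ft_force: [-1.0, 0.2, 4.7]
width: 38.9
grasp_force: 30.0
```

step_arm --pt "-1 0 0 -0.4 0 0 0" --pt "-1 0 0 -0.7 0 0 0" --pt "-1 0 0 -0.7 0 0 0" --pt "-1 0 0 -0.2 0 0 0" --pt "-1 -0.383 -0.714 0 0 0 0" --pt "-1 -0.383 -0.714 0 0 0 0" --pt "-1 -0.383 -0.714 0 0 0 0" --pt "-1 -0.383 -0.714 0 0 0 0" --pt "-1 -0.383 -0.714 0 0 0 0" --pt "-1 -0.383 -0.714 0 0 0 0" --pt "-1 -0.383 -0.714 0 0 0 0" --pt "-1 -0.383 -0.714 0 0 0 0" --pt "-1 0 0 0 0 0 0" --pt "-1 0 0 0 0 0 0" --pt "-1 0 0 0 0 0 0"

```text
t: 23.4
ee_pos: [438.5, 92.1, 111.8]
orientation: [3.013, -0.889, -0.001]
ft_force: [0.7, -0.6, -0.1]
width: 39.4
grasp_force: 30.0
```

```bash
python3 - <<'E'
from h import *
im=grab('wrist');save(im,'pics/w4.png')
p=get_obs()['ee_pos'];h=damper('orange',z=p[2]+18,im=im,win=(p[0],p[1],30))
s=spot('orange',im,win=(472,73,22));damper('green',z=35,im=im,win=(494,34,40));damper('blue',z=35,im=im,win=(515,70,40))
t=p[:2]+s-h
print(p, 'tcp target',t);go(*t,17.5,-122.8)
E
```

```text
orange 5199 ell [439.   91.6] [38.8 63.9] depthmean [439.2  91.5 129.3]
orange 1061 ell [472.3  73.1] [29.6 29.9] depthmean [472.5  73.1   5.2]
green 2322 ell [491.9  32.2] [37.8 38.5] depthmean [492.2  32.1  34.7]
blue 2323 ell [513.8  70. ] [38.1 38.5] depthmean [514.1  69.8  34.7]
[438.65398236  92.02801645 111.95846211] tcp target [471.9243681   73.58099497]
t 23.45 pos [438.7  92.  112. ] psi -122.9 tiltz [-0.001 -0.    -1.   ] q6 2.33 w 39.2 F [-0.2 -0.1 -0.4]
 TURN -0.02 alt 26.16 SHIFT [ 0.76  -0.051  1.889]
```

View pics/w4.png

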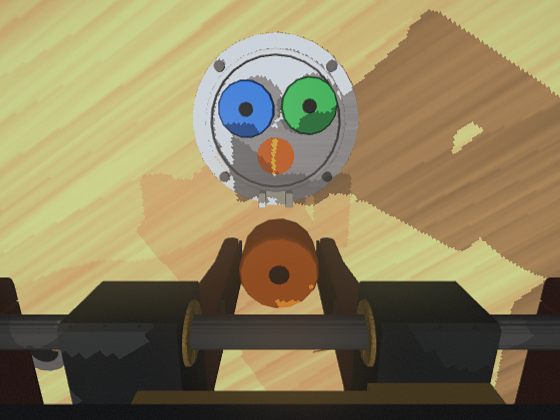

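The view shows blue (246,108) and green (310,105) seated flat, the free orange spot at (276,156), and the held orange damper upright at (279,265).

step_arm --pt "-1 0.253 -0.017 0 0 0 0" --pt "-1 0.253 -0.017 0 0 0 0" --pt "-1 0.253 -0.017 0 0 0 0" --pt "-1 0 0 0.5 0 0 0" --pt "-1 0 0 0.5 0 0 0" --pt "-1 0 0 0.4 0 0 0" --pt "-1 0 0 0.3 0 0 0" --pt "-1 0 0 0.1 0 0 0" --pt "-1 0 0 0.07 0 0 0" --pt "-1 0 0 0 0 0 0" --pt "-1 0 0 0 0 0 0"

```text
t: 24.82
ee_pos: [472.6, 74.6, 19.2]
orientation: [-3.013, 0.887, -0.001]
ft_force: [-0.5, 0.3, -0.6]
width: 38.9
grasp_force: 30.0
```

```bash
python3 -c "
from h import *
go(472,73.6,17.8,-122.8)"
```

```text
t 24.82 pos [472.6  74.6  19.2] psi -122.8 tiltz [ 0.001  0.    -1.   ] q6 2.28 w 38.9 F [-0.5  0.3 -0.6]
 TURN -0.0 alt 26.18 SHIFT [0.001 0.024 0.028]
```

step_arm --pt "-1 0.001 0.024 0.015 0 0 0" --pt "-1 0 0 0.01 0 0 0" --pt "-1 0 0 0 0 0 0" --pt "0.2 0 0 0 0 0 0" --pt "0.5 0 0 0 0 0 0" --pt "1 0 0 0 0 0 0" --pt "1 0 0 0 0 0 0" --pt "1 0 0 -0.5 0 0 0" --pt "1 0 0 -0.8 0 0 0" --pt "1 0 0 -0.8 0 0 0" --pt "1 0 0 -0.5 0 0 0" --pt "1 0 0 0 0 0 0" --pt "1 0 0 0 0 0 0"

```text
t: 26.45
ee_pos: [471.0, 73.4, 146.7]
orientation: [3.013, -0.887, -0.001]
ft_force: [0.4, -0.2, -0.4]
width: 87.7
grasp_force: 0.0
```

```bash
python3 -c "
from h import *
im=grab('wrist')
s={c:damper(c,z=35,im=im,win=(494,59,55)) for c in H};fitpan(s)
go(556.7,-348.6,150,-84)"
```

```text
green 1514 ell [492.7  31.9] [37.2 38.3] depthmean [492.9  31.6  34.8]
blue 1551 ell [514.6  69.6] [37.6 38.5] depthmean [514.7  69.4  34.7]
orange 1465 ell [470.7  73.7] [38.4 39.4] depthmean [471.   73.5  34.7]
pan [492.7  58.4] -32.61 res [[1.2, -1.0], [-0.7, -0.6], [-0.5, 1.6]]
orange [471.2  72.1]
blue [515.3  70.1]
green [491.5  32.9]
t 26.5 pos [470.7  73.4 146.3] psi -122.8 tiltz [-0.002 -0.    -1.   ] q6 2.27 w 88.0 F [-0.7  0.5 -0.1]
 TURN -5.65 alt 20.53 SHIFT [ 0.828  8.573 -0.074]
```

step_arm --pt "1 0 0 0 0 0 -0.942" --pt "1 0 0 0 0 0 -0.942" --pt "1 0 0 0 0 0 -0.942" --pt "1 0 0 0 0 0 -0.942" --pt "1 0 0 0 0 0 -0.942" --pt "1 0 0 0 0 0 -0.942" --pt "1 0.075 0.78 0 0 0 0" --pt "1 0.075 0.78 0 0 0 0" --pt "1 0.075 0.78 0 0 0 0" --pt "1 0.075 0.78 0 0 0 0" --pt "1 0.075 0.78 0 0 0 0" --pt "1 0.075 0.78 0 0 0 0" --pt "1 0.075 0.78 0 0 0 0" --pt "1 0.075 0.78 0 0 0 0" --pt "1 0.075 0.78 0 0 0 0" --pt "1 0.075 0.78 0 0 0 0" --pt "1 0.075 0.78 0 0 0 0" --pt "1 0 0 0 0 0 0" --pt "1 0 0 0 0 0 0" --pt "1 0 0 0 0 0 0"

```text
t: 29.0
ee_pos: [557.3, -347.4, 146.7]
orientation: [-3.136, -0.167, 0.002]
ft_force: [-0.2, -0.0, -0.4]
width: 88.0
grasp_force: 0.0
```

```bash
cat >> h.py <<'E'
def rect(im,zt,win,tol=5):
    P=cloud(im);m=(abs(P[...,2]-zt)<tol)&(np.hypot(P[...,0]-win[0],P[...,1]-win[1])<win[2])
    nb,lab,st,ce=cv2.connectedComponentsWithStats(m.astype(np.uint8));m=lab==1+np.argmax(st[1:,4])
    r=cv2.minAreaRect(P[m][:,:2].astype(np.float32));print('rect',[np.round(a,1) for a in r],m.sum(),'z',P[m][:,2].mean().round(1));return r
E
python3 - <<'E'
from h import *
im=grab('wrist');save(im,'pics/w5.png')
r=rect(im,56,(557,-348,45))
go(*r[0],10,-84)
print(im['T'][:3,3],im['T'][:3,2])
E
```

```text
rect [array([ 555.9, -349.2]), array([56.4, 55.4]), np.float64(4.6)] 4671 z 55.8
t 29.05 pos [ 557.5 -347.5  147.1] psi -83.9 tiltz [-0.001  0.001 -1.   ] q6 0.89 w 88.3 F [-0.4 -0.3 -0.1]
 TURN 0.02 alt -26.16 SHIFT [-0.032  0.032  2.742]
[ 631.99361194 -339.28162921  308.5640411 ] [-0.27708468 -0.02786216 -0.96044145]
```

View pics/w5.png

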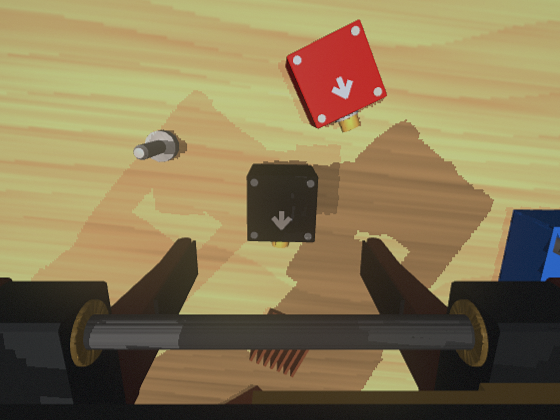

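The black accelerometer is at (282,205) with its arrow pointing down the image, towards the robot. The red one at (335,75) and the pin at (155,147) are clear of the fingers.

step_arm --pt "1 -0.032 0.032 0 0 0 0.22" --pt "1 0 0 0.5 0 0 0" --pt "1 0 0 0.6 0 0 0" --pt "1 0 0 0.6 0 0 0" --pt "1 0 0 0.5 0 0 0" --pt "1 0 0 0.4 0 0 0" --pt "1 0 0 0.14 0 0 0" --pt "1 0 0 0 0 0 0" --pt "-1 0 0 0 0 0 0" --pt "-1 0 0 0 0 0 0" --pt "-1 0 0 0 0 0 0" --pt "-1 0 0 0 0 0 0" --pt "-1 0 0 0 0 0 0" --pt "-1 0 0 0 0 0 0" --pt "-1 0 0 0 0 0 0"

```text
t: 30.92
ee_pos: [556.4, -350.5, 10.9]
orientation: [3.139, 0.124, 0.0]
ft_force: [-1.2, 2.1, 5.7]
width: 56.2
grasp_force: 30.0
```

```bash
python3 - <<'E'
from h import *
im=grab('wrist');o=get_obs();p=o['ee_pos']
rect(im,56,(556,-349,45));go(430,100,160,-122.8)
E
```

```text
rect [array([ 567.6, -349.3]), array([33.2, 80. ]), np.float64(4.4)] 11886 z 55.8
t 30.98 pos [ 556.5 -350.5   10.9] psi -85.5 tiltz [ 0. -0. -1.] q6 0.91 w 55.9 F [-1.3  1.7  6. ]
 TURN 5.43 alt -20.75 SHIFT [-7.006 -6.204 -2.983]
```

step_arm --pt "-1 0 0 -0.3 0 0 0" --pt "-1 0 0 -0.6 0 0 0" --pt "-1 0 0 -0.6 0 0 0.9" --pt "-1 0 0 -0.6 0 0 0.9" --pt "-1 0 0 -0.6 0 0 0.9" --pt "-1 0 0 -0.3 0 0 0.9" --pt "-1 0 0 0 0 0 0.9" --pt "-1 0 0 0 0 0 0.93" --pt "-1 -0.3 -0.25 0 0 0 0" --pt "-1 -0.61 -0.54 0 0 0 0" --pt "-1 -0.61 -0.54 0 0 0 0" --pt "-1 -0.61 -0.54 0 0 0 0" --pt "-1 -0.61 -0.54 0 0 0 0" --pt "-1 -0.61 -0.54 0 0 0 0"

```text
t: 32.72
ee_pos: [494.0, -133.8, 160.6]
orientation: [-3.015, 0.884, 0.001]
ft_force: [1.1, 0.2, -4.2]
width: 55.9
grasp_force: 30.0
```

step_arm --pt "-1 -0.61 -0.54 0 0 0 0" --pt "-1 -0.61 -0.54 0 0 0 0" --pt "-1 -0.61 -0.54 0 0 0 0" --pt "-1 -0.61 -0.54 0 0 0 0" --pt "-1 -0.61 -0.54 0 0 0 0" --pt "-1 -0.61 -0.54 0 0 0 0" --pt "-1 0 0 0 0 0 0" --pt "-1 0 0 0 0 0 0" --pt "-1 0 0 0 0 0 0" --pt "-1 0 0 0 0 0 0"

```text
t: 33.98
ee_pos: [429.6, 98.8, 160.5]
orientation: [3.013, -0.889, -0.0]
ft_force: [-0.4, -0.3, -3.2]
width: 55.8
grasp_force: 30.0
```

```bash
python3 - <<'E'
from h import *
im=grab('wrist');save(im,'pics/w6.png',s=1.4);p=get_obs()['ee_pos']
go(493,59,60,-122.8)
s={c:damper(c,z=35,im=im,win=(494,59,55)) for c in H};fitpan(s)
# cloud in tool frame around cube top
P=cloud(im);M=R.from_rotvec(get_obs()['orientation']).as_matrix();T=(P-p)@M
np.save('T.npy',T)
m=(T[...,2]<-38)&(T[...,2]>-52)&(abs(T[...,0])<45)&(abs(T[...,1])<24)
x=T[m][:,0];print(m.sum(),np.percentile(x,[0,1,50,99,100]),T[m][:,2].mean())
E
```

```text
t 34.02 pos [429.6  98.8 160.5] psi -122.9 tiltz [-0. -0. -1.] q6 2.34 w 55.9 F [-0.2  0.3 -4.2]
 TURN -0.01 alt 26.17 SHIFT [ 1.498 -0.018  2.009]
green 1670 ell [491.8  32.4] [37.9 38.5] depthmean [492.   32.2  34.7]
blue 1659 ell [513.8  70.2] [37.8 38.5] depthmean [514.   69.9  34.7]
orange 1513 ell [470.   74.1] [38.2 38.7] depthmean [470.2  73.9  34.7]
pan [491.8  58.9] -32.63 res [[1.1, -1.0], [-0.7, -0.5], [-0.4, 1.5]]
orange [470.4  72.6]
blue [514.5  70.6]
green [490.7  33.4]
11086 [-29.03036212 -27.45284497  11.02774934  27.38774471  27.96795663] -44.82206387728673
```

View pics/w6.png

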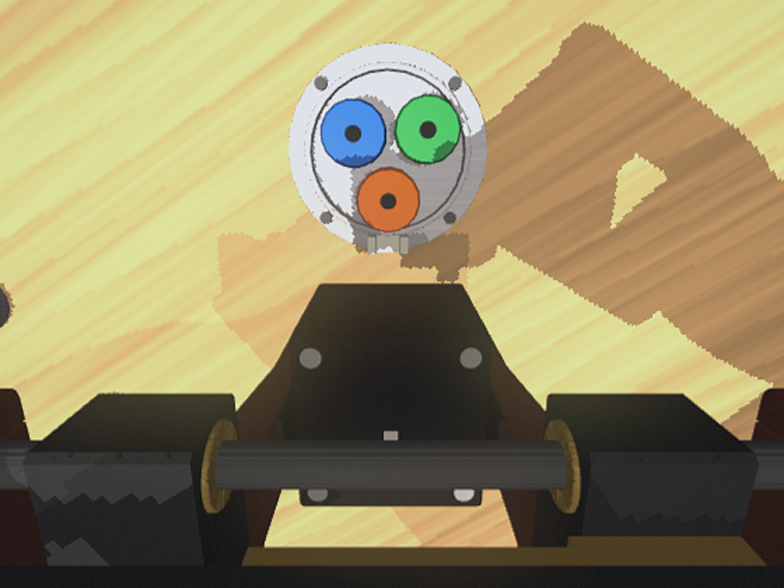

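The cube is held square and centred, its top edges at about (320–465,285). The dampers sit flat at blue (353,133), green (428,129) and orange (388,201), with the clip at (388,243) on the connector side. Now I'll move over the centre and lower.

```bash
python3 -c "
from h import *
go(494.1,59.1,48,-122.75)"
```

```text
t 34.02 pos [429.6  98.8 160.5] psi -122.9 tiltz [-0. -0. -1.] q6 2.34 w 55.9 F [-0.2  0.3 -4.2]
 TURN -0.02 alt 26.16 SHIFT [ 1.516 -0.03   2.249]
```

step_arm --pt "-1 0.505 -0.01 0 0 0 -0.02" --pt "-1 0.505 -0.01 0 0 0 0" --pt "-1 0.506 -0.01 0 0 0 0" --pt "-1 0 0 0 0 0 0" --pt "-1 0 0 0.5 0 0 0" --pt "-1 0 0 0.5 0 0 0" --pt "-1 0 0 0.5 0 0 0" --pt "-1 0 0 0.4 0 0 0" --pt "-1 0 0 0.2 0 0 0" --pt "-1 0 0 0.1 0 0 0" --pt "-1 0 0 0 0 0 0" --pt "-1 0 0 0 0 0 0" --pt "-1 0 0 0 0 0 0"

```text
t: 35.65
ee_pos: [494.4, 59.8, 51.0]
orientation: [-3.014, 0.884, -0.001]
ft_force: [0.0, -0.5, -3.9]
width: 55.6
grasp_force: 30.0
```

```bash
python3 -c "
from h import *
go(494.1,59.1,46,-122.75)"
```

```text
t 35.65 pos [494.4  59.8  51. ] psi -122.7 tiltz [ 0.001  0.    -1.   ] q6 2.24 w 55.6 F [ 0.  -0.5 -3.9]
 TURN 0.01 alt -26.17 SHIFT [0.003 0.015 0.1  ]
```

step_arm --pt "-1 0.003 0.015 0.04 0 0 0" --pt "-1 0 0 0.025 0 0 0" --pt "-1 0 0 0.015 0 0 0" --pt "-1 0 0 0 0 0 0" --pt "-1 0 0 0 0 0 0"

```text
t: 36.28
ee_pos: [493.7, 59.1, 46.4]
orientation: [3.015, -0.884, -0.0]
ft_force: [0.9, 0.1, -3.5]
width: 56.0
grasp_force: 30.0
```

```bash
python3 -c "
from h import *
go(494.1,59.1,46,-122.75)"
```

```text
t 36.27 pos [493.7  59.1  46.4] psi -122.7 tiltz [-0. -0. -1.] q6 2.24 w 56.0 F [ 0.9  0.1 -3.5]
 TURN 0.01 alt -26.17 SHIFT [ 0.006 -0.004  0.009]
```

step_arm --pt "-1 0 0 0.008 0 0 0" --pt "-1 0 0 0.008 0 0 0" --pt "-1 0 0 0 0 0 0" --pt "-1 0 0 0 0 0 0"

```text
t: 36.78
ee_pos: [493.8, 59.1, 45.9]
orientation: [-3.015, 0.884, -0.0]
ft_force: [-1.8, 0.5, 0.8]
width: 56.1
grasp_force: 30.0
```

Contact confirmed, with the weight taken by the dampers. I'll release and rise.

step_arm --pt "0.4 0 0 0 0 0 0" --pt "0.7 0 0 0 0 0 0" --pt "1 0 0 0 0 0 0" --pt "1 0 0 0 0 0 0" --pt "1 0 0 -0.3 0 0 0" --pt "1 0 0 -0.7 0 0 0" --pt "1 0 0 -0.8 0 0 0" --pt "1 0 0 -0.8 0 0 0" --pt "1 0 0 -0.6 0 0 0" --pt "1 0 0 0 0 0 0" --pt "1 0 0 0 0 0 0" --pt "1 0 0 0 0 0 0"

```text
t: 38.28
ee_pos: [492.9, 59.0, 204.6]
orientation: [3.014, -0.883, -0.003]
ft_force: [0.9, 0.2, 0.2]
width: 87.8
grasp_force: 0.0
```

```bash
python3 - <<'E'
from h import *
im=grab('wrist');save(im,'pics/w7.png');r=rect(im,91,(494,59,45));go(398,-366,120,-18.1)
E
```

```text
rect [array([493.2,  59.4]), array([56., 56.]), np.float64(57.2)] 4046 z 90.8
t 38.33 pos [492.9  59.  204.6] psi -122.7 tiltz [-0.002 -0.    -1.   ] q6 2.24 w 87.8 F [ 1.1  0.2 -0.5]
 TURN 10.97 alt -15.21 SHIFT [ 8.668 -0.839  1.698]
```

View pics/w7.png

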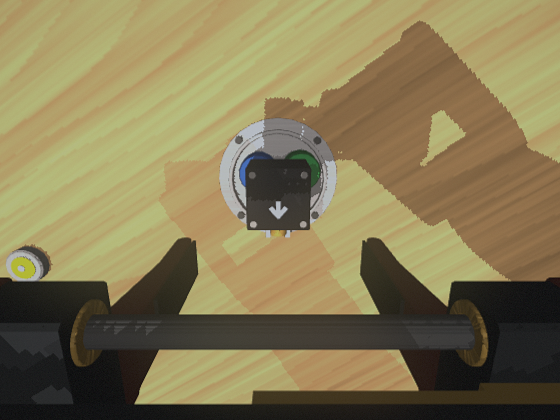

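The accelerometer stands squarely at (279,195), centre (493.2, 59.4) and yaw -32.8°, with its arrow towards the clip. Next is the small heat sink.

```bash
python3 -c "
from h import *
go(398,-366,120,71.9)"
```

```text
t 38.33 pos [492.9  59.  204.6] psi -122.7 tiltz [-0.002 -0.    -1.   ] q6 2.24 w 87.8 F [ 1.1  0.2 -0.5]
 TURN -2.12 alt 24.06 SHIFT [0.839 8.668 1.698]
```

step_arm --pt "1 0 0 0 0 0 -0.7" --pt "1 0 0 0 0 0 -0.7" --pt "1 0 0 0 0 0 -0.72" --pt "1 0.07 0.722 0 0 0 0" --pt "1 0.07 0.722 0 0 0 0" --pt "1 0.07 0.722 0 0 0 0" --pt "1 0.07 0.722 0 0 0 0" --pt "1 0.07 0.722 0 0 0 0" --pt "1 0.07 0.722 0.1 0 0 0" --pt "1 0.07 0.722 0.2 0 0 0" --pt "1 0.07 0.722 0.2 0 0 0" --pt "1 0.07 0.722 0.3 0 0 0" --pt "1 0.07 0.722 0.3 0 0 0" --pt "1 0.07 0.722 0.3 0 0 0" --pt "1 0.07 0.722 0.3 0 0 0" --pt "1 0 0 0 0 0 0" --pt "1 0 0 0 0 0 0" --pt "1 0 0 0 0 0 0"

```text
t: 40.58
ee_pos: [399.4, -364.8, 120.9]
orientation: [-3.103, 0.492, 0.0]
ft_force: [0.9, 0.1, -0.2]
width: 88.0
grasp_force: 0.0
```

```bash
python3 - <<'E'
from h import *
im=grab('wrist');save(im,'pics/w8.png')
P=cloud(im);m=(P[...,2]>3)&(P[...,2]<30)&(np.hypot(P[...,0]-398,P[...,1]+366)<45)
r=rect(im,25,(398,-366,45));mm=m&(P[...,2]>21);q=P[mm][:,:2]
print(cv2.minAreaRect(q.astype(np.float32)));go(*r[0],3,71.9)
E
```

```text
rect [array([ 389.1, -388.5]), array([ 3.3, 50.4]), np.float64(70.3)] 266 z 25.4
((397.02728271484375, -366.48052978515625), (50.18096160888672, 50.64580154418945), 70.62509155273438)
t 40.62 pos [ 399.4 -364.9  121. ] psi -108.0 tiltz [ 0. -0. -1.] q6 1.12 w 87.7 F [0.2 0.2 0.5]
 TURN 0.01 alt -26.17 SHIFT [-0.049  0.513  2.36 ]
```

View pics/w8.png

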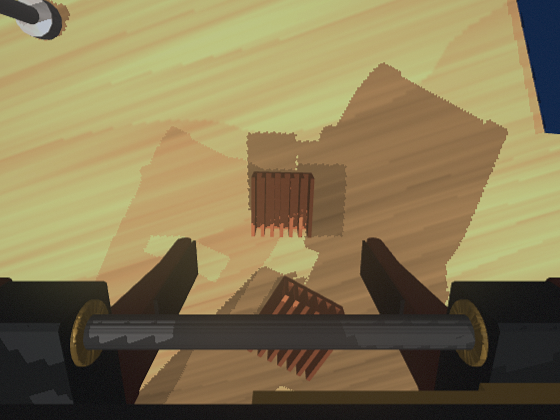

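The small heat sink is at (283,203), with its fins running up and down the image, square between the fingers. The bigger one is at (300,320). I'll grasp the small one.

```bash
python3 -c "
from h import *
go(397,-366.5,4,70.5)"
```

```text
t 40.62 pos [ 399.4 -364.9  121. ] psi -108.0 tiltz [ 0. -0. -1.] q6 1.12 w 87.7 F [0.2 0.2 0.5]
 TURN 0.21 alt -25.97 SHIFT [-0.036  0.047  2.34 ]
```

step_arm --pt "1 -0.036 0.047 0 0 0 0.21" --pt "1 0 0 0.5 0 0 0" --pt "1 0 0 0.6 0 0 0" --pt "1 0 0 0.5 0 0 0" --pt "1 0 0 0.4 0 0 0" --pt "1 0 0 0.2 0 0 0" --pt "1 0 0 0.12 0 0 0" --pt "1 0 0 0 0 0 0" --pt "-1 0 0 0 0 0 0" --pt "-1 0 0 0 0 0 0" --pt "-1 0 0 0 0 0 0" --pt "-1 0 0 0 0 0 0" --pt "-1 0 0 0 0 0 0" --pt "-1 0 0 0 0 0 0" --pt "-1 0 0 0 0 0 0"

```text
t: 42.5
ee_pos: [396.7, -367.4, 4.8]
orientation: [-3.096, 0.533, -0.0]
ft_force: [-0.2, 0.8, 2.9]
width: 50.0
grasp_force: 30.0
```

```bash
python3 - <<'E'
from h import *
go(432,99,200,57.2)
E
```

```text
t 42.5 pos [ 396.7 -367.4    4.8] psi -109.5 tiltz [ 0.  0. -1.] q6 1.14 w 50.0 F [-0.2  0.8  2.9]
 TURN 1.93 alt -24.25 SHIFT [-4.459 -8.224 -3.904]
```

step_arm --pt "-1 0 0 -0.3 0 0 0" --pt "-1 0 0 -0.6 0 0 0" --pt "-1 0 0 -0.7 0 0 0" --pt "-1 0 0 -0.7 0 0 0" --pt "-1 0 0 -0.7 0 0 0.64" --pt "-1 0 0 -0.6 0 0 0.64" --pt "-1 0 0 -0.3 0 0 0.65" --pt "-1 -0.2 -0.374 0 0 0 0" --pt "-1 -0.387 -0.714 0 0 0 0" --pt "-1 -0.387 -0.714 0 0 0 0" --pt "-1 -0.387 -0.714 0 0 0 0" --pt "-1 -0.387 -0.714 0 0 0 0" --pt "-1 -0.387 -0.714 0 0 0 0"

```text
t: 44.12
ee_pos: [412.3, -141.3, 198.9]
orientation: [-3.014, 0.885, 0.003]
ft_force: [0.1, 0.8, -4.5]
width: 49.6
grasp_force: 30.0
```

step_arm --pt "-1 -0.387 -0.714 0 0 0 0" --pt "-1 -0.387 -0.714 0 0 0 0" --pt "-1 -0.387 -0.714 0 0 0 0" --pt "-1 -0.387 -0.714 0 0 0 0" --pt "-1 -0.387 -0.714 0 0 0 0" --pt "-1 -0.387 -0.714 0 0 0 0" --pt "-1 0 0 0 0 0 0" --pt "-1 0 0 0 0 0 0" --pt "-1 0 0 0 0 0 0" --pt "-1 0 0 0 0 0 0"

```text
t: 45.38
ee_pos: [432.1, 98.3, 199.6]
orientation: [3.013, -0.889, -0.0]
ft_force: [0.1, 0.3, -3.7]
width: 49.7
grasp_force: 30.0
```

```bash
python3 - <<'E'
from h import *
im=grab('wrist');save(im,'pics/w9.png');o=get_obs();p=o['ee_pos']
rect(im,91,(494,59,45))
P=cloud(im);M=R.from_rotvec(o['orientation']).as_matrix();T=(P-p)@M
m=(T[...,2]<-15)&(T[...,2]>-28)&(abs(T[...,0])<45)&(abs(T[...,1])<23)
x=T[m];print(m.sum(),np.percentile(x[:,0],[0,1,50,99,100]),'ztop',np.percentile(x[:,2],5))
m&=T[...,2]<-19;print('ang',cv2.minAreaRect(T[m][:,:2].astype(np.float32)))
go(493.8,59.1,98,57.2)
E
```

```text
rect [array([492.8,  59.5]), array([56. , 55.1]), np.float64(57.1)] 5121 z 90.8
3999 [-24.51016723 -21.28099859   4.22648162  25.04199162  25.37579368] ztop -21.94351159664141
ang ((1.5560379028320312, -0.015466690063476562), (45.95751953125, 47.347660064697266), 89.98287963867188)
t 45.42 pos [432.1  98.4 199.6] psi -122.9 tiltz [-0. -0. -1.] q6 2.34 w 50.0 F [ 0.4 -0.8 -2.9]
 TURN -0.01 alt 26.17 SHIFT [ 1.462 -0.007  2.033]
```

View pics/w9.png

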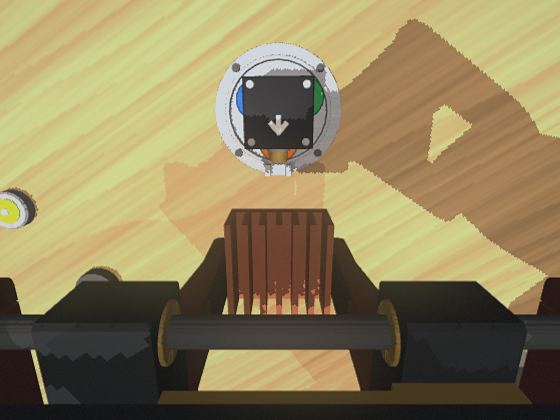

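The heat sink is held fins up and square, front edge at (228–330,212). The accelerometer is undisturbed at (279,112), with its connector over the orange damper towards the clip. Next I'll move over it and lower.

step_arm --pt "-1 0.487 -0.002 0 0 0 0" --pt "-1 0.487 -0.002 0 0 0 0" --pt "-1 0.488 -0.003 0 0 0 0" --pt "-1 0 0 0 0 0 0" --pt "-1 0 0 0.5 0 0 0" --pt "-1 0 0 0.5 0 0 0" --pt "-1 0 0 0.5 0 0 0" --pt "-1 0 0 0.3 0 0 0" --pt "-1 0 0 0.15 0 0 0" --pt "-1 0 0 0.06 0 0 0" --pt "-1 0 0 0 0 0 0" --pt "-1 0 0 0 0 0 0" --pt "-1 0 0 0 0 0 0"

```text
t: 47.05
ee_pos: [494.2, 59.8, 99.6]
orientation: [-3.013, 0.887, -0.001]
ft_force: [0.7, -0.0, -4.2]
width: 50.0
grasp_force: 30.0
```

```bash
python3 -c "
from h import *
go(493.8,59.1,95.5,57.2)"
```

```text
t 47.05 pos [494.2  59.8  99.6] psi -122.8 tiltz [ 0.001  0.    -1.   ] q6 2.24 w 50.0 F [ 0.7 -0.  -4.2]
 TURN -0.0 alt 26.18 SHIFT [0.001 0.017 0.083]
```

step_arm --pt "-1 0.001 0.017 0.03 0 0 0" --pt "-1 0 0 0.02 0 0 0" --pt "-1 0 0 0.014 0 0 0" --pt "-1 0 0 0 0 0 0" --pt "-1 0 0 0 0 0 0"

```text
t: 47.68
ee_pos: [493.5, 59.1, 95.9]
orientation: [3.014, -0.887, -0.0]
ft_force: [-0.9, -0.4, -3.4]
width: 49.9
grasp_force: 30.0
```

step_arm --pt "-1 0 0 0.006 0 0 0" --pt "-1 0 0 0.006 0 0 0" --pt "-1 0 0 0 0 0 0" --pt "-1 0 0 0 0 0 0"

```text
t: 48.18
ee_pos: [493.6, 59.1, 95.8]
orientation: [-3.014, 0.887, -0.0]
ft_force: [-2.0, 0.0, 5.8]
width: 49.5
grasp_force: 30.0
```

Contact (force went from -3.4 to +5.8 N). I'll release and rise.

step_arm --pt "0.3 0 0 0 0 0 0" --pt "0.7 0 0 0 0 0 0" --pt "1 0 0 0 0 0 0" --pt "1 0 0 0 0 0 0" --pt "1 0 0 -0.3 0 0 0" --pt "1 0 0 -0.6 0 0 0" --pt "1 0 0 -0.8 0 0 0" --pt "1 0 0 -0.6 0 0 0" --pt "1 0 0 -0.3 0 0 0" --pt "1 0 0 0 0 0 0" --pt "1 0 0 0 0 0 0" --pt "1 0 0 0 0 0 0"

```text
t: 49.68
ee_pos: [492.7, 59.0, 224.2]
orientation: [3.013, -0.887, -0.003]
ft_force: [0.1, -0.3, 0.1]
width: 88.0
grasp_force: 0.0
```

```bash
python3 - <<'E'
from h import *
im=grab('wrist');save(im,'pics/w10.png',(150,50,430,260),2.8)
P=cloud(im);m=(abs(P[...,2]-117)<4)&(np.hypot(P[...,0]-494,P[...,1]-59)<45)
print(cv2.minAreaRect(P[m][:,:2].astype(np.float32)),P[m][:,2].mean(),get_obs()['width'],get_obs()['ee_pos'],get_obs()['ft_force'])
E
```

```text
((493.3785400390625, 59.0224609375), (50.17685317993164, 50.47281265258789), 57.135520935058594) 116.74616623369006 87.83508186068566 [492.85339955  58.98840111 224.28456574] [ 0.37372186 -0.11235035  0.48904577]
```

View pics/w10.png

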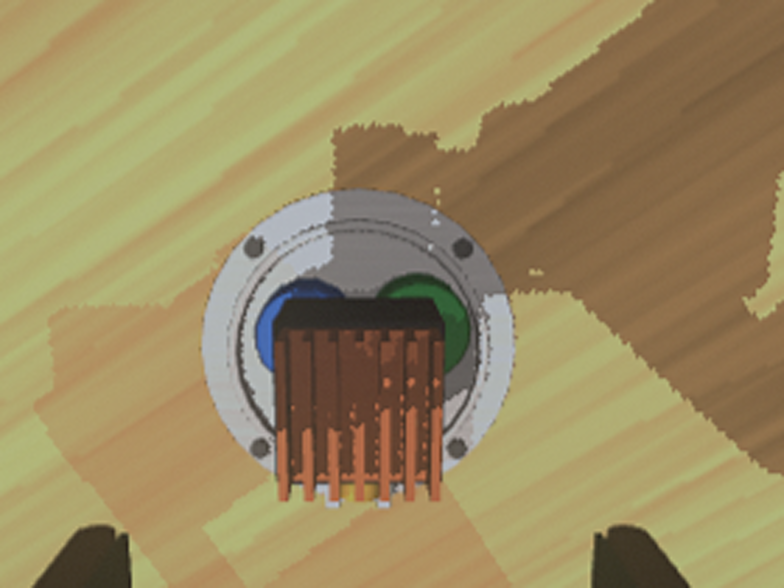

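The heat sink sits flat and square, fins up, at (493.4, 59.0) with its top at 117 mm. It is centred on the accelerometer, and the gripper is clear. I'll hand the job in.

```bash
python3 -c "
from workcell import ctrl
print(ctrl.close_job())"
```

```text
the job is handed in; nothing more can be done
None
```

The station is built and handed in at about 50 s: the dampers sit on their own spots to within about 2 mm, the accelerometer is centred on them with its connector towards the clip, and the heat sink is square on top, fins up; no verdict came back.

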